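# Scoop the turned knobs out of the nut tray

## Robot

A 6-joint arm with a two-finger parallel gripper is mounted at the origin on the work surface. World frame = base frame: x ahead of the robot, y to its left, z up, the work surface at z = 0. Lengths are in m, angles in rad, forces in N, time in s.
With the tool pointing down it reaches from about 0.3 to 0.825 m from the base axis. Payload 5.4 kg.
Tool frame: the origin (TCP) lies between the finger pads; the fingertips stand ahead of it and the grasp point (between the pads) lies 8 mm behind it (robot.nose_length is the z of the fingertips in the tool frame, in m); z points along the fingers, y is the line along which they close (so a half turn about z gives the same grasp; the last joint's range is limited). The gripper opens to 92 mm and grips with 3 to 60 N. Pads are 20 mm wide; open, the fingers measure 128 mm over their backs; the gripper's body (75 mm by 189 mm) begins 69 mm behind the grasp point.
Start: joints at [-1.489, 0.158, 1.597, -0, 1.386, -0.21], TCP at [0.165, -0.551, 0.226] pointing down, gripper open.
Joint ranges: [-2.91, 2.91], [-0.94, 2.29], [0.18, 2.7], [-1.29, 4.43], [0.17, 2.64], [-3, 3]. Speed limits (rad/s): [2.57, 2.57, 3.14, 3.14, 3.14, 3.14].

## Interface

Orientations are given as [roll, pitch, yaw] about the fixed x, y, z axes, in that order (R = Rz(yaw) Ry(pitch) Rx(roll)).
In Python, from bench import robot, viewer gives the robot as it stands.
- The arm moves only by the tool apply_moves, never from a script. Its argument "targets" is one flat list of numbers, 5 for each row, row after row: the shift along the tool's x, y, z in mm, then the turn about the tool's z in degrees, then the closure, from -1 (fully open) to 1 (shut), so that 0 is half open. In form: [x, y, z, spin, fingers, x, y, z, spin, fingers, ...]. A call has 1 to 20 rows; each row is the pose to reach, as a shift and turn from the pose commanded when the call began, along the tool's axes at that moment; what a row does not reach only later rows make up. A row lasts 1/10 s, in which the tool goes at most 50 mm and 8.59 degrees, less where a joint would pass 70% of its speed; a pose out of reach is approached as far as the arm can. A call with a gripper value outside its range is refused whole. The fingers move at their own pace and stop on an object; "grip_force" is the grip in N (left out, the last holds). Time passes only in rows, so rows that repeat a pose let the fingers close. It gives the time, the measured TCP pose, the force and the opening at its end, in the units of the state.
- robot.state(): the state, without advancing time (a new reading comes with each control period).
- viewer.grab_frame(name): name is "scene" or "top" or "wrist"; returns a dict with "pixels" (400x640x3 uint8, blue, green, red), "range_z" (400x640 float32, m along the optical axis (not along the pixel's ray), 0 where there is no reading), "intrinsics" (3x3 intrinsics, pixels), "k1" (the pictures are not rectified: a ray, as slopes to the right and down, at radius r is drawn at 1 + k1 r^2 times it, then the intrinsics apply), "position" and "rotation" of the camera in the world. Camera axes: x right, y up, looking along -z (the intrinsics and any distortion apply to the point x, -y, -z); pixel columns grow to the right and rows downward; lengths in m; the calibration is good to about 2 mm. A picture is of the moment at which its call begins.
- robot.close_job(): hands the job in, once; it reports no verdict.
The state is a dict: "time": time; "qpos": joint angles; "joint_velocities": joint speeds; "tau": joint torques, N m; "ee_pos": TCP position; "orientation": TCP orientation; "ft_force": force on the tool from outside, world axes, zero at the start; "wrist_torque": the same for the moment, N m; "finger_gap": finger opening in m.
Only numpy, scipy, OpenCV 4.12 (cv2) and the standard library are available. Lean on these libraries where they do the work, as an engineer would, in place of code of your own. Each camera call takes 0.05 s, during which the arm holds its last target. There are 200 camera calls.

## Task

Push the sorting box's lever fully over so that its flap opens the compartment that already holds a wooden knob, then use the wire scoop to lift the three wooden knobs out of the tray, letting the small steel nuts drop back through the wires, and tip them into that compartment. Leave every nut in the tray and the flap as set, and stand the scoop back upright on its black mat, let go. Do not touch the knobs with the fingers, ram the scoop into the tray or push the other things on the bench about.

Things in the scene. Friction and masses are not known exactly. Their poses are not given: they have to be found in the camera images.
- tray: plywood sorting tray, fixed. Origin: centre of its underside on the bench; x lengthways, away from the robot. Flat inner floor 12 mm above the bench, x -135 to +110 mm, y -68 to +68 mm; from x +110 to +130 mm a 45-degree slope rises to 32 mm, where an upright end board (inner face x +130, top 85 mm up) stops what is pushed up. Sides and near wall 6 mm thick, tops 48 mm above the bench
- sorter: fixed plywood box with two open compartments side by side. Origin: centre of its underside on the bench; x away from the robot, y to the left. Inside x -70 to +70 mm, y -80 to +80 mm, floor 6 mm up, walls 6 mm thick with tops 125 mm up (175 mm at the far end). A partition at y = 0, 56 mm high, parts the left (y > 0) and right (y < 0) compartments; the diverter flap stands on it
- flap (a joint): diverter flap of aluminium, 134 mm long in x and 88 mm high, hinged at the partition's top about the sorter's x axis (62 mm above the bench) and turned by its lever. Angle in rad: 0 upright; +0.9 (its stop) leans fully right (to -y), closing the right compartment so that what is dropped rolls into the left one; -0.9 the opposite. Starts near upright; stiff, stays where it is left (about 0.08 N m to move)
- lever_tip (a point): centre of the 18 mm black ball on the flap's lever, a 10 mm thick steel rod that stands in line with the flap about 39 mm in front of the box (at sorter x -115 mm), 105 mm from the hinge axis; push it sideways
- mat: thin black rubber mat, fixed, 210 x 130 x 3 mm, where the scoop is kept. Origin: centre of its underside; x along its length, away from the robot
- scoop: wire scoop, loose, about 0.2 kg, stands on its wires. Origin: centre of the basket's underside; x to its open front, z up. Basket 85 mm long, 114 mm wide: six parallel smooth steel wires along x, 4 mm thick, 22 mm apart (18 mm gaps), wire sides, back plate 30 mm high. The handle rises from the back, leaning back 26 degrees from vertical (direction x -0.435, z +0.900)
- scoop_grip (a point): grip point in the middle of the scoop's wooden handle (20 mm wide in y, 16 mm thick, 90 mm long: from 40 mm below to 50 mm above this point along it), 69 mm behind and 82 mm above the scoop's origin; axes as the scoop's
- scoop_tip (a point): middle of the line through the six wire tips at the scoop's front, on its underside, 42 mm ahead of its origin; axes as the scoop's
- knob1_c (a point): centre of the head of a loose turned wooden knob in the tray: ball 34 mm in diameter with a 16 mm wide boss reaching 19 mm below the centre, on which it stands at first; about 18 g
- knob2_c (a point): centre of the head of a loose turned wooden knob in the tray: ball 34 mm in diameter with a 16 mm wide boss reaching 19 mm below the centre, on which it stands at first; about 18 g
- knob3_c (a point): centre of the head of a loose turned wooden knob in the tray: ball 34 mm in diameter with a 16 mm wide boss reaching 19 mm below the centre, on which it stands at first; about 18 g
- nut1_c (a point): centre of a loose steel barrel nut (undersized bit) in the tray: short cylinder, 12 mm in diameter and 12 mm long, 10 g
- nut2_c (a point): centre of a loose steel barrel nut (undersized bit) in the tray: short cylinder, 12 mm in diameter and 12 mm long, 10 g
- nut3_c (a point): centre of a loose steel barrel nut (undersized bit) in the tray: short cylinder, 12 mm in diameter and 12 mm long, 10 g
- nut4_c (a point): centre of a loose steel barrel nut (undersized bit) in the tray: short cylinder, 12 mm in diameter and 12 mm long, 10 g
- sample_knob_c (a point): head centre of one more such knob, lying in the compartment for knobs (left or right)
- sample_nut_c (a point): centre of one more barrel nut, lying in the other compartment
- knob1: the same knob 1; origin under its boss, 19 mm from the head's centre
- knob2: the same knob 2; origin under its boss, 19 mm from the head's centre
- knob3: the same knob 3; origin under its boss, 19 mm from the head's centre
- glue: white glue bottle, 56 mm wide, 150 mm high, bystander; origin under its centre
- sander: cork block, 110 x 60 x 35 mm, bystander; origin under its centre
- driver: screwdriver lying on the bench, bystander
- tape: grey puck-shaped tape measure, 66 mm wide, 30 mm high, bystander; origin under its centre

How it is judged:
On the way, in this order (a step that is already met when the one before it is completed fails the run):
1. the flap is set fully over (beyond 0.75 rad) so that it opens the compartment with the sample knob (((y of sample_knob_c in the frame of sorter above 0 m and value of joint flap above 0.75 rad) or (y of sample_knob_c in the frame of sorter below 0 m and value of joint flap below -0.75 rad))), for 0.2 s.
2. at least one knob rides in the scoop's basket, lifted clear of the tray (its centre more than 90 mm above the bench) (((y of sample_knob_c in the frame of sorter above 0 m and value of joint flap above 0.75 rad) or (y of sample_knob_c in the frame of sorter below 0 m and value of joint flap below -0.75 rad)) and ((x of knob1_c in the frame of scoop_tip between -0.085 and 0 m and y of knob1_c in the frame of scoop_tip between -0.055 and 0.055 m and z of knob1_c in the frame of scoop_tip between 0 and 0.06 m and height (world z) of knob1_c above 0.09 m) or (x of knob2_c in the frame of scoop_tip between -0.085 and 0 m and y of knob2_c in the frame of scoop_tip between -0.055 and 0.055 m and z of knob2_c in the frame of scoop_tip between 0 and 0.06 m and height (world z) of knob2_c above 0.09 m) or (x of knob3_c in the frame of scoop_tip between -0.085 and 0 m and y of knob3_c in the frame of scoop_tip between -0.055 and 0.055 m and z of knob3_c in the frame of scoop_tip between 0 and 0.06 m and height (world z) of knob3_c above 0.09 m))), for 0.2 s.
At the end, for the whole second after the job is handed in: All four knobs lie in one compartment (centres below 75 mm), the flap leans over 0.75 rad away from it, four nuts are in the tray, the scoop stands on the mat (within 0.1 rad of level; tips within 35 mm of its centre line, -30 to 115 mm along it, under 12 mm high); all at rest (0.03 m/s) (((y of sample_knob_c in the frame of sorter above 0 m and value of joint flap above 0.75 rad) or (y of sample_knob_c in the frame of sorter below 0 m and value of joint flap below -0.75 rad)) and (((y of knob1_c in the frame of sorter between 0.003 and 0.081 m and x of knob1_c in the frame of sorter between -0.071 and 0.071 m and height (world z) of knob1_c below 0.075 m) and (y of knob2_c in the frame of sorter between 0.003 and 0.081 m and x of knob2_c in the frame of sorter between -0.071 and 0.071 m and height (world z) of knob2_c below 0.075 m) and (y of knob3_c in the frame of sorter between 0.003 and 0.081 m and x of knob3_c in the frame of sorter between -0.071 and 0.071 m and height (world z) of knob3_c below 0.075 m) and (y of sample_knob_c in the frame of sorter between 0.003 and 0.081 m and x of sample_knob_c in the frame of sorter between -0.071 and 0.071 m and height (world z) of sample_knob_c below 0.075 m)) or ((y of knob1_c in the frame of sorter between -0.081 and -0.003 m and x of knob1_c in the frame of sorter between -0.071 and 0.071 m and height (world z) of knob1_c below 0.075 m) and (y of knob2_c in the frame of sorter between -0.081 and -0.003 m and x of knob2_c in the frame of sorter between -0.071 and 0.071 m and height (world z) of knob2_c below 0.075 m) and (y of knob3_c in the frame of sorter between -0.081 and -0.003 m and x of knob3_c in the frame of sorter between -0.071 and 0.071 m and height (world z) of knob3_c below 0.075 m) and (y of sample_knob_c in the frame of sorter between -0.081 and -0.003 m and x of sample_knob_c in the frame of sorter between -0.071 and 0.071 m and height (world z) of sample_knob_c below 0.075 m))) and x of nut1_c in the frame of tray between -0.137 and 0.136 m and y of nut1_c in the frame of tray between -0.07 and 0.07 m and height (world z) of each of nut1_c, nut2_c, nut3_c, nut4_c below 0.06 m and x of nut2_c in the frame of tray between -0.137 and 0.136 m and y of nut2_c in the frame of tray between -0.07 and 0.07 m and x of nut3_c in the frame of tray between -0.137 and 0.136 m and y of nut3_c in the frame of tray between -0.07 and 0.07 m and x of nut4_c in the frame of tray between -0.137 and 0.136 m and y of nut4_c in the frame of tray between -0.07 and 0.07 m and angle between scoop_tip's own z axis and vertical below 0.1 rad and height (world z) of scoop_tip below 0.012 m and x of scoop_tip in the frame of mat between -0.03 and 0.115 m and y of scoop_tip in the frame of mat between -0.035 and 0.035 m and linear speed of each of knob1, knob2, knob3, scoop below 0.03 m/s); the robot touches nothing.
It fails at once if a knob is handled with the fingers (contact force between the fingers and knob1 above 0.5 N or contact force between the fingers and knob2 above 0.5 N or contact force between the fingers and knob3 above 0.5 N).
It fails at once if the scoop is rammed into the tray (over 40 N) (contact force between scoop and tray above 40 N).
It fails at once if a bystander (glue bottle, cork block, screwdriver, tape measure) is pushed over 30 mm (distance of any of glue, sander, driver, tape from where it was at the start of the episode above 0.03 m).
It also fails if it takes over 72 s, if anything falls off the work surface, if the arm or the gripper's body presses on something with over 40 N, if the wrist force passes 120 N, or if a joint passes its speed limit or range.

## Working session

There is one attempt and no reset: what is moved stays moved. The work goes in short steps, Python scripts to look and compute and a tool call to move; the robot and the scene stay as the last step left them, time stands still between calls to the robot, and variables do not carry over. Pictures are saved under pics/ and viewed, on a budget of 10 in all, crops included, one or two more only if the job needs it, and the job is handed in when it is done.

Besides the shell and the picture viewer there is one more tool, called after "Call:" as a command line: name --argument value ..., lists and objects as JSON in quotes. apply_moves: Moves the arm, as the interface text tells. Its arguments: {"type":"object","properties":{"targets":{"type":"array"},"grip_force":{"type":"number"}},"required":["targets"]}

```bash
ls; mkdir -p pics; cat > h.py <<'E'
import numpy as np, cv2
from bench import robot, viewer
from scipy.spatial.transform import Rotation as R
def cloud(f):
    K=np.array(f["intrinsics"]);k1=f["k1"];d=f["range_z"];h,w=d.shape
    v,u=np.mgrid[:h,:w].astype(float)
    p=cv2.undistortPoints(np.stack([u.ravel(),v.ravel()],1)[:,None],K,np.array([k1,0,0,0.]))[:,0]
    x=p[:,0].reshape(h,w)*d;y=p[:,1].reshape(h,w)*d
    P=np.stack([x,-y,-d],-1)
    rot=np.array(f["rotation"]); 
    if rot.shape!=(3,3): rot=R.from_euler('xyz',rot).as_matrix() if rot.size==3 else R.from_quat(rot).as_matrix()
    W=P@rot.T+np.array(f["position"]); W[d==0]=np.nan
    return W
def tool():
    s=robot.state(); return np.array(s["ee_pos"]),R.from_euler('xyz',s["orientation"])
E
python3 - <<'E'
from h import *
for n in ("scene","top"):
    f=viewer.grab_frame(n); cv2.imwrite(f"pics/{n}0.png",f["pixels"]); W=cloud(f); np.savez(f"{n}0.npz",W=W,px=f["pixels"])
    print(n,f["k1"],f["position"],np.array(f["rotation"]).round(3),np.array(f["intrinsics"]).round(1).tolist())
print(robot.state(), robot.nose_length)
E
```

```text
pics
scene -0.0026167867969845485 [ 1.14577437 -0.48411475  1.11267354] [ 0.651 -0.018  0.86 ] [[405.7, 0.0, 322.5], [0.0, 405.7, 199.2], [0.0, 0.0, 1.0]]
top -0.018616867742530397 [0.33826759 0.02782238 1.2830429 ] [ 0.23  -0.005 -1.658] [[504.9, 0.0, 326.6], [0.0, 504.9, 201.4], [0.0, 0.0, 1.0]]
{'time': 0.1, 'qpos': array([-1.48910987e+00,  1.59008108e-01,  1.59811337e+00, -1.07989383e-06,
        1.38617722e+00, -2.10124993e-01]), 'joint_velocities': array([ 1.30080226e-03, -1.59317926e-03, -2.36692221e-03, -7.99845511e-05,
       -1.47342092e-03, -3.32742894e-04]), 'tau': array([ 8.89017952e-05, -3.86503601e+01, -3.22960925e+01,  7.04576634e-02,
        3.39567172e-02, -4.46877505e-05]), 'ee_pos': array([ 0.16534037, -0.55014429,  0.22470141]), 'orientation': array([-3.13992391e+00, -3.54812051e-04,  2.91811354e-01]), 'ft_force': array([ 0.6050525 ,  0.00316199, -0.66036083]), 'wrist_torque': array([-0.01290001, -0.01023092, -0.01767488]), 'finger_gap': 0.09201257907150326} 0.011
```

View pics/top0.png

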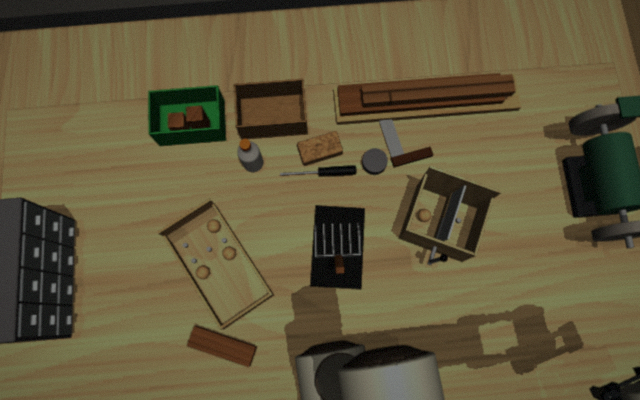

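View pics/scene0.png

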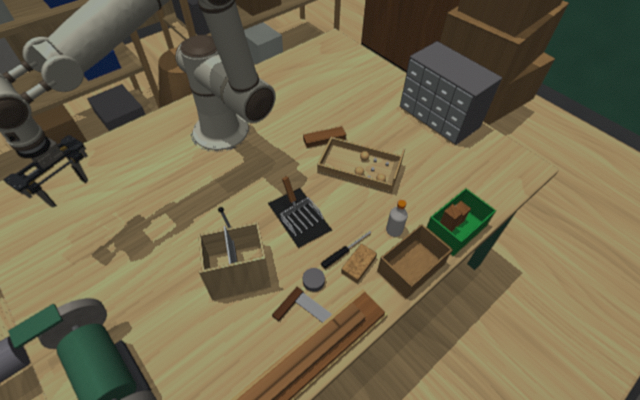

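```bash
python3 - <<'E'
import numpy as np
for n in ("scene","top"):
    W=np.load(n+"0.npz")["W"]
    print(n); 
    for v in range(40,400,60): print([tuple(np.round(W[v,u]*1000).tolist()) for u in range(20,640,100)])
E
```

```text
scene
[(-1433.0, -394.0, -138.0), (185.0, -268.0, 576.0), (262.0, -54.0, 531.0), (-238.0, 718.0, -1.0), (-312.0, 1677.0, -402.0), (337.0, 1644.0, -83.0), (644.0, 2296.0, -187.0)]
[(219.0, -513.0, 549.0), (-1090.0, -114.0, -474.0), (67.0, -4.0, 192.0), (110.0, 421.0, -0.0), (445.0, 647.0, 93.0), (361.0, 2031.0, -670.0), (837.0, 2323.0, -523.0)]
[(-1108.0, -733.0, -586.0), (-98.0, -369.0, 1.0), (137.0, -88.0, 2.0), (406.0, 167.0, 50.0), (610.0, 487.0, -3.0), (854.0, 778.0, -1.0), (1070.0, 2120.0, -749.0)]
[(-61.0, -731.0, -7.0), (152.0, -482.0, -3.0), (364.0, -231.0, -1.0), (579.0, 20.0, 2.0), (792.0, 278.0, -1.0), (917.0, 1226.0, -754.0), (1286.0, 1666.0, -754.0)]
[(171.0, -797.0, 0.0), (358.0, -573.0, -2.0), (608.0, -361.0, 107.0), (754.0, -130.0, 31.0), (951.0, 70.0, 75.0), (1125.0, 906.0, -759.0), (1458.0, 1290.0, -749.0)]
[(498.0, -785.0, 202.0), (542.0, -644.0, 26.0), (702.0, -443.0, 0.0), (896.0, -252.0, 72.0), (995.0, 282.0, -754.0), (1296.0, 638.0, -757.0), (1599.0, 986.0, -746.0)]
top
[(1675.0, 1287.0, -752.0), (1641.0, 840.0, -763.0), (1600.0, 390.0, -762.0), (1554.0, -59.0,
[... 173 characters left out ...]
, 3.0), (876.0, -271.0, 56.0), (879.0, -562.0, -2.0), (776.0, -707.0, 196.0)]
[(821.0, 801.0, 1.0), (797.0, 534.0, -0.0), (776.0, 269.0, -5.0), (748.0, 3.0, 12.0), (730.0, -263.0, -2.0), (706.0, -529.0, 3.0), (637.0, -687.0, 175.0)]
[(597.0, 651.0, 238.0), (635.0, 535.0, -5.0), (610.0, 272.0, 10.0), (589.0, 17.0, 4.0), (563.0, -237.0, 23.0), (545.0, -503.0, -3.0), (506.0, -693.0, 116.0)]
[(471.0, 649.0, 232.0), (480.0, 534.0, -4.0), (457.0, 279.0, 6.0), (435.0, 29.0, 11.0), (414.0, -221.0, 2.0), (392.0, -474.0, 1.0), (369.0, -732.0, -2.0)]
[(350.0, 648.0, 223.0), (332.0, 530.0, 5.0), (312.0, 281.0, 27.0), (291.0, 42.0, 1.0), (269.0, -204.0, -2.0), (246.0, -451.0, -5.0), (224.0, -698.0, 2.0)]
```

The top view shows the tray (about px 220,265), the scoop on its mat (340,245) and the sorter (450,215) with the sample knob at (424,215), left of the flap. The scene view agrees, so the lever goes to -y. Next I'll fit the poses.

```bash
cat > fit.py <<'E'
from h import *
from scipy.optimize import minimize
D=np.load("top0.npz");W=D["W"];px=D["px"].astype(int);z=W[...,2]
v,u=np.mgrid[:400,:640]
def box(a,b,c,d): return (u>=a)&(u<=b)&(v>=c)&(v<=d)
def rect(m,n):
    p=(W[m][:,:2]*1000).astype(np.float32); r=cv2.minAreaRect(p); print(n,m.sum(),np.round(r[0],1),np.round(r[1],1),round(r[2],1)); return r
rect(box(150,280,195,330)&(z>.038)&(z<.056),"tray walls")
rect(box(150,280,195,330)&(z>.07)&(z<.095),"end board")
rect(box(385,505,160,265)&(z>.115)&(z<.135),"sorter rim")
rect(box(385,505,160,265)&(z>.165)&(z<.185),"sorter far")
dark=px.max(2)<45
rect(box(300,375,195,295)&dark&(abs(z)<.015),"mat")
# knobs: by height over tray floor, local
m=box(165,265,205,300)&(z>.026)&(z<.06)
n,l,s,c=cv2.connectedComponentsWithStats(m.astype(np.uint8))
for i in range(1,n):
    if s[i,4]>8:
        q=W[l==i]; print("comp",s[i],c[i].round(1),(np.median(q,0)*1000).round(),(q[:,2].max()*1000).round())
m=box(420,455,240,270)&(z>.1)
print("lever",(W[m]*1000).round()[:12])
for uu in (445,450,455): print("flap",(W[190:235:6,uu]*1000).round().tolist())
E
python3 fit.py; python3 - <<'E'
import cv2,numpy as np
p=cv2.imread('pics/top0.png')
a=cv2.resize(p[195:330,155:285],None,fx=3.0,fy=3.0,interpolation=3); b=cv2.resize(p[195:330,300:400],None,fx=3,fy=3,interpolation=3)
c=np.hstack([a,b]);cv2.imwrite('pics/c1.png',np.clip(c*1.6,0,255).astype(np.uint8)); print(c.shape)
E
```

```text
tray walls 1248 [492.  279.7] [273.8 149.3] 29.4
end board 249 [612.7 346.5] [ 10.2 147.5] 29.9
sorter rim 943 [ 534.8 -279.1] [173.8 192.5] 64.4
sorter far 333 [ 569.9 -267.4] [161.5 212.7] 44.3
mat 3263 [517.4 -22.2] [126.5 208.8] 81.5
comp [165 205 101  96 913] [203.  244.1] [560. 329.  45.] 60.0
comp [207 219  14  14 142] [213.  225.7] [590. 285.  41.] 52.0
comp [222 247  14  13 150] [228.5 253. ] [518. 249.  42.] 52.0
comp [196 266  14  14 150] [202.1 272. ] [477. 315.  41.] 52.0
comp [259 296   7   5  19] [262.7 298.7] [399. 170.  46.] 52.0
lever [[ 499. -232.  105.]
 [ 499. -234.  107.]
 [ 498. -236.  112.]
 [ 497. -237.  117.]
 [ 497. -239.  119.]
 [ 496. -241.  118.]
 [ 496. -243.  122.]
 [ 495. -244.  124.]
 [ 495. -247.  125.]
 [ 495. -249.  123.]
 [ 494. -251.  126.]
 [ 494. -253.  127.]]
flap [[628.0, -302.0, 58.0], [623.0, -313.0, 11.0], [607.0, -310.0, 12.0], [585.0, -300.0, 43.0], [565.0, -290.0, 70.0], [547.0, -284.0, 85.0], [530.0, -278.0, 101.0], [512.0, -271.0, 120.0]]
flap [[624.0, -312.0, 68.0], [612.0, -314.0, 54.0], [592.0, -305.0, 77.0], [574.0, -299.0, 90.0], [556.0, -292.0, 111.0], [538.0, -284.0, 129.0], [522.0, -279.0, 144.0], [507.0, -275.0, 149.0]]
flap [[619.0, -319.0, 86.0], [599.0, -311.0, 107.0], [582.0, -306.0, 118.0], [564.0, -299.0, 135.0], [547.0, -292.0, 151.0], [559.0, -331.0, 4.0], [543.0, -328.0, 6.0], [527.0, -326.0, 7.0]]
(405, 690, 3)
```

View pics/c1.png

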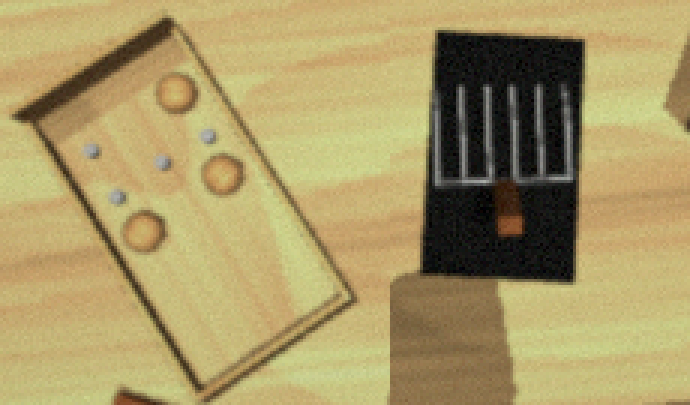

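```bash
cat >> h.py <<'E'
def to(x,y,z,yawdeg=None):
    """tool-axes shift in mm and spin deg from present pose to TCP target (mm)"""
    p,r=tool(); d=r.inv().apply(np.array([x,y,z])-p*1000)
    yaw=np.degrees(r.as_euler('xyz')[2]); s=0 if yawdeg is None else -((yawdeg-yaw+90)%180-90)
    print("shift",d.round(1),"spin",round(s,1),"| now",(p*1000).round(1),"yaw",round(yaw,1)); return d,s
E
python3 - <<'E'
from h import *
f=viewer.grab_frame("wrist"); p,r=tool()
print("cam in tool",r.inv().apply(np.array(f["position"])-p),(r.inv()*R.from_euler('xyz',f["rotation"])).as_matrix().round(2) if np.array(f["rotation"]).size==3 else f["rotation"], f["intrinsics"][0])
to(450,-330,450,-24)
E
```

```text
cam in tool [ 0.06966615  0.00064704 -0.15890057] [[-0.    0.97  0.25]
 [ 1.    0.   -0.  ]
 [-0.    0.25 -0.97]] [353.19305674   0.         318.42575756]
shift [ 336.  -129.3 -224.8] spin 40.7 | now [ 165.4 -550.2  224.9] yaw 16.7
```

Call:
apply_moves --targets '[0,0,-60,0,-1,336,-129,-225,41,-1,336,-129,-225,41,-1,336,-129,-225,41,-1,336,-129,-225,41,-1,336,-129,-225,41,-1,336,-129,-225,41,-1,336,-129,-225,41,-1,336,-129,-225,41,-1,336,-129,-225,41,-1,336,-129,-225,41,-1]'

```text
time: 1.25
ee_pos: [0.4508, -0.3299, 0.4508]
orientation: [3.141, -0.0, -0.421]
ft_force: [0.0, -0.7, -0.5]
finger_gap: 0.0917
```

```bash
python3 - <<'E'
from h import *
f=viewer.grab_frame("wrist"); W=cloud(f); cv2.imwrite("pics/w1.png",np.clip(f["pixels"]*1.6,0,255).astype(np.uint8)); np.savez("w1.npz",W=W,px=f["pixels"])
to(450,-330,450,-24); f=viewer.grab_frame("top"); np.savez("top1.npz",W=cloud(f),px=f["pixels"])
E
```

```text
shift [-0.1 -0.6 -0.2] spin -0.3 | now [ 449.8 -330.6  449.8] yaw -24.3
```

View pics/w1.png

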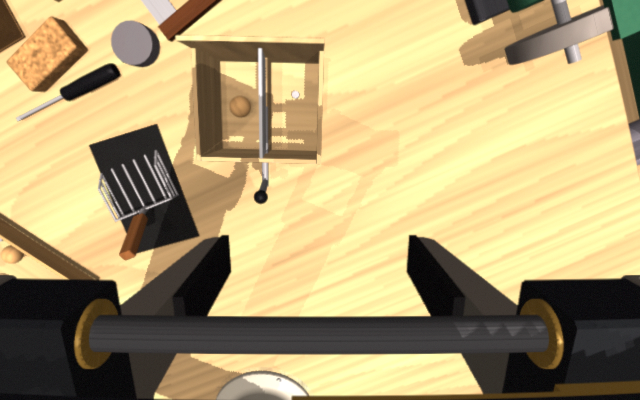

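The wrist view shows the sorter rim (columns 195-323), the lever ball at (261,197), the sample knob at (240,105) left of the flap, and the scoop at (140,190).

```bash
python3 - <<'E'
from h import *
D=np.load("w1.npz");W=D["W"];px=D["px"].astype(int);z=W[...,2];v,u=np.mgrid[:400,:640]
def box(a,b,c,d): return (u>=a)&(u<=b)&(v>=c)&(v<=d)
def rect(m,n):
    k=cv2.morphologyEx(m.astype(np.uint8),cv2.MORPH_OPEN,np.ones((2,2)))>0
    p=(W[k][:,:2]*1000).astype(np.float32); r=cv2.minAreaRect(p); print(n,k.sum(),np.round(r[0],1),np.round(r[1],1),round(r[2],1),"medz",np.median(W[k][:,2]).round(4))
rect(box(170,340,28,50)&(z>.165)&(z<.185),"sorter far")
rect(box(180,340,45,175)&(z>.117)&(z<.133)&~box(252,275,0,400),"sorter rim")
q=W[box(253,270,189,205)&(z>.13)]; print("ball",(np.median(q,0)*1000).round(1),q[:,2].max(),len(q))
q=W[box(257,270,45,150)&(z>.135)]; print("flap top",(np.median(q,0)*1000).round(1),len(q), np.polyfit(q[:,0],q[:,1],1))
dark=px.max(2)<60
rect(box(80,205,118,260)&dark&(abs(z)<.012),"mat")
br=px.astype(float); m=box(115,150,205,262)&(z>.07); print("handle top",(W[m]*1000).round()[::25].tolist())
m=box(95,185,140,225)&(z>.005)&(z<.05)&(px.min(2)>80); rect(m,"basket")
D=np.load("top1.npz");W=D["W"];px=D["px"].astype(int);z=W[...,2]
rect(box(150,280,195,330)&(z>.038)&(z<.056)&(u+v*0<999),"tray walls")
rect(box(300,375,195,295)&(px.max(2)<45)&(abs(z)<.015),"mat top")
E
```

```text
sorter far 999 [ 647.8 -300.1] [240.7  37.5] 66.1 medz nan
sorter rim 1846 [ 563.5 -273. ] [214. 185.] 64.3 medz nan
ball [ 451.4 -250.6  172.3] 0.176829028103697 165
flap top [ 565.5 -302.5  151.1] 448 [-0.49463373 -0.02360611]
mat 6243 [516.3 -24. ] [125.4 209.4] 80.5 medz nan
handle top [[483.0, -27.0, 71.0], [482.0, -12.0, 72.0], [474.0, -30.0, 75.0], [473.0, -29.0, 83.0], [476.0, -17.0, 86.0], [469.0, -29.0, 85.0], [472.0, -23.0, 97.0], [464.0, -29.0, 87.0], [468.0, -25.0, 102.0], [459.0, -29.0, 88.0], [464.0, -28.0, 110.0], [466.0, -12.0, 106.0], [461.0, -28.0, 115.0], [463.0, -13.0, 113.0], [458.0, -27.0, 119.0], [461.0, -13.0, 119.0], [456.0, -27.0, 126.0], [448.0, -27.0, 112.0], [453.0, -25.0, 131.0], [446.0, -29.0, 121.0], [452.0, -20.0, 133.0], [444.0, -27.0, 126.0], [446.0, -19.0, 131.0], [442.0, -16.0, 128.0]]
basket 572 [530.7 -13.5] [134.3  88.5] 86.0 medz nan
tray walls 1194 [492.3 282.1] [275.2 152.3] 29.4 medz nan
mat top 3241 [612.6 -50.4] [ 13.2 145. ] 165.4 medz nan
```

```bash
cat >> h.py <<'E'
def frm(o,yaw):
    r=R.from_euler('z',yaw,degrees=True); return lambda x,y,z=0:(r.apply([x,y,z])+np.array(o)), lambda P:(r.inv().apply(np.asarray(P)-np.array(o)))
SO=(555.6,-299.2,0);SY=-25
E
python3 - <<'E'
from h import *
f,g=frm(SO,SY)
W=np.load("w1.npz")["W"].reshape(-1,3)*1000; W=W[~np.isnan(W[:,0])]; L=g(W)
m=(abs(L[:,2]-125)<6)&(abs(L[:,0])<60)
for s in (1,-1):
    q=L[m&(s*L[:,1]>70)&(s*L[:,1]<100)]; print("side",s,len(q),np.percentile(q[:,1],[5,50,95]).round(1),np.polyfit(q[:,0],q[:,1],1).round(3))
m=(abs(L[:,2]-125)<6)&(abs(L[:,1])<70)&(L[:,0]<-60)&(L[:,0]>-95)&(abs(L[:,1])>15);q=L[m];print("near",len(q),np.percentile(q[:,0],[5,50,95]).round(1),np.polyfit(q[:,1],q[:,0],1).round(3))
m=(abs(L[:,2]-175)<6)&(abs(L[:,1])<70)&(L[:,0]>50)&(L[:,0]<95);q=L[m];print("far",len(q),np.percentile(q[:,0],[5,50,95]).round(1))
m=(abs(L[:,2]-150)<6)&(abs(L[:,1])<20)&(abs(L[:,0])<60);q=L[m];print("flap",len(q),np.percentile(q[:,1],[5,50,95]).round(1),np.polyfit(q[:,0],q[:,1],1).round(3))
for p in ((-115,42,250),(-115,42,121),(-115,-30,121)): to(*f(*p),SY)
E
```

```text
side 1 522 [88.7 90.9 94.4] [-7.0000e-03  9.1121e+01]
side -1 417 [-76.9 -74.1 -71.2] [-1.3000e-02 -7.4107e+01]
near 385 [-77.5 -74.3 -71.5] [ 1.4000e-02 -7.4472e+01]
far 747 [68.  70.6 73.8]
flap 360 [-0.9  1.   3.1] [-0.009  1.05 ]
shift [ -30.3 -116.1  199.4] spin 0.7 | now [ 449.2 -331.   449.3] yaw -24.3
shift [ -30.  -116.1  328.4] spin 0.7 | now [ 449.2 -331.   449.3] yaw -24.3
shift [-30.8 -44.1 328.4] spin 0.7 | now [ 449.2 -331.   449.3] yaw -24.3
```

```bash
python3 - <<'E'
from h import *
f,g=frm(SO,SY); n=f(-1.8,8.3); print(n)
open("h.py","a").write(f"SO=({n[0]:.1f},{n[1]:.1f},0);SY=-25.6\n")
f,g=frm(n,-25.6)
for p in ((-115,40,250),(-115,40,121),(-115,-30,121)): to(*f(*p),-25.6)
E
```

```text
[ 557.47637756 -290.9169325     0.        ]
shift [ -31.6 -123.6  199.4] spin 1.3 | now [ 449.2 -331.   449.3] yaw -24.3
shift [ -31.3 -123.6  328.4] spin 1.3 | now [ 449.2 -331.   449.3] yaw -24.3
shift [-32.8 -53.6 328.4] spin 1.3 | now [ 449.2 -331.   449.3] yaw -24.3
```

Call:
apply_moves --targets '[-32,-124,100,1,1,-32,-124,150,1,1,-32,-124,180,1,1,-32,-124,230,1,1,-32,-124,280,1,1,-32,-124,328,1,1,-32,-124,328,1,1,-32,-110,328,1,1,-32,-100,328,1,1,-32,-90,328,1,1,-32,-80,328,1,1,-32,-72,328,1,1,-32,-65,328,1,1,-32,-58,328,1,1,-32,-54,328,1,1,-32,-54,328,1,1]'

```text
time: 2.95
ee_pos: [0.443, -0.2688, 0.1228]
orientation: [3.141, -0.0, -0.442]
ft_force: [0.2, -0.7, -0.1]
finger_gap: 0.0001
```

```bash
cat > flap.py <<'E'
from h import *
f,g=frm(SO,SY)
fr=viewer.grab_frame("top"); cv2.imwrite("pics/top2.png",fr["pixels"])
for n,F in (("top",fr),("scene",viewer.grab_frame("scene"))):
    L=g(cloud(F).reshape(-1,3)*1000)
    m=(abs(L[:,0])<55)&(abs(L[:,1])<66)&(L[:,2]>75)&(L[:,2]<160); q=L[m]
    # flap plane: y=-(z-62)*tan
    a=np.degrees(0)+np.arctan2(-q[:,1],q[:,2]-62); print(n,len(q),np.percentile(a,[10,25,50,75,90]).round(2))
print({k:np.round(v,3) for k,v in robot.state().items() if k in("time","ft_force","ee_pos","finger_gap")})
E
python3 flap.py
```

```text
top 495 [0.59 0.65 0.7  0.73 0.76]
scene 550 [0.65 0.69 0.72 0.73 0.75]
{'time': np.float64(3.05), 'ee_pos': array([ 0.443, -0.268,  0.123]), 'ft_force': array([0.203, 0.096, 0.524]), 'finger_gap': np.float64(0.001)}
```

Call:
apply_moves --targets '[0,4,0,0,1,0,8,0,0,1,0,11,0,0,1,0,14,0,0,1,0,16,0,0,1,0,16,0,0,1]'

```text
time: 3.65
ee_pos: [0.4364, -0.2824, 0.1226]
orientation: [-3.141, 0.0, -0.442]
ft_force: [1.2, 2.5, 1.0]
finger_gap: 0.0004
```

```bash
python3 flap.py
```

```text
top 790 [0.76 0.82 0.86 0.88 0.92]
scene 520 [0.78 0.83 0.85 0.88 0.9 ]
{'time': np.float64(3.75), 'ee_pos': array([ 0.436, -0.282,  0.123]), 'ft_force': array([1.298, 3.337, 1.038]), 'finger_gap': np.float64(0.0)}
```

```bash
python3 -c "
from h import *
to(440,-18,300,-6)"
```

```text
shift [-109.6 -240.7 -177.3] spin -19.3 | now [ 436.4 -282.4  122.6] yaw -25.3
```

Call:
apply_moves --targets '[0,-25,0,0,1,-10,-40,-50,0,1,-20,-60,-100,0,1,-110,-241,-177,-19,-1,-110,-241,-177,-19,-1,-110,-241,-177,-19,-1,-110,-241,-177,-19,-1,-110,-241,-177,-19,-1,-110,-241,-177,-19,-1,-110,-241,-177,-19,-1,-110,-241,-177,-19,-1]'

```text
time: 4.85
ee_pos: [0.4395, -0.0187, 0.2987]
orientation: [3.141, 0.001, -0.111]
ft_force: [-0.9, -0.4, 0.2]
finger_gap: 0.0626
```

```bash
python3 - <<'E'
from h import *
f=viewer.grab_frame("wrist"); W=cloud(f); cv2.imwrite("pics/w2.png",np.clip(f["pixels"]*1.5,0,255).astype(np.uint8)); np.savez("w2.npz",W=W,px=f["pixels"]); to(440,-18,300,-6)
E
python3 flap.py
```

```text
shift [ 0.5 -0.8 -1.3] spin -0.4 | now [439.4 -18.8 298.7] yaw -6.4
top 1129 [0.79 0.83 0.86 0.89 0.91]
scene 514 [0.78 0.82 0.86 0.88 0.89]
{'time': np.float64(5.0), 'ee_pos': array([ 0.44 , -0.019,  0.299]), 'ft_force': array([-0.512, -0.333,  0.587]), 'finger_gap': np.float64(0.074)}
```

View pics/w2.png

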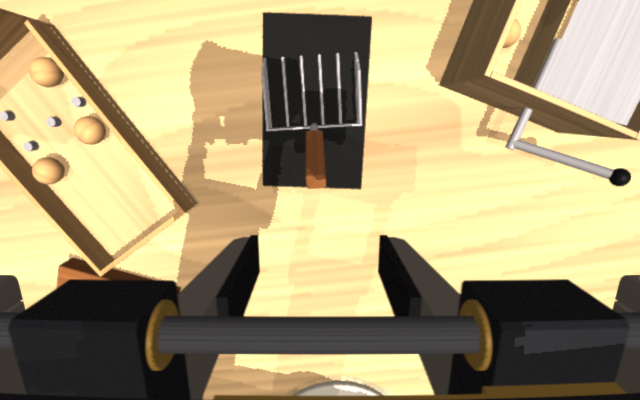

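```bash
python3 - <<'E'
from h import *
D=np.load("w2.npz");W=D["W"];px=D["px"].astype(int)
f=viewer.grab_frame("wrist");K=np.array(f["intrinsics"]);C=np.array(f["position"]);rot=R.from_euler('xyz',f["rotation"]) if np.array(f["rotation"]).size==3 else R.from_matrix(f["rotation"])
def ray(u,v,z):
    p=cv2.undistortPoints(np.array([[[u,v]]],float),K,np.array([f["k1"],0,0,0.]))[0,0]; d=rot.apply([p[0],-p[1],-1]); return ((C+d*(z-C[2])/d[2])*1000)
for n,(a,b) in {"w2":((284,57),(287,125)),"w3":((302,56),(306,125)),"w4":((320,55),(325,123)),"w5":((338,54),(343,122))}.items():
    A,B=ray(*a,.005),ray(*b,.005); print(n,A.round(1),B.round(1),"yaw",np.degrees(np.arctan2(*(A-B)[1::-1])).round(1))
A,B=ray(265,130,.032),ray(362,125,.032); print("back",A.round(1),B.round(1),np.linalg.norm(A-B).round(1),"yaw",np.degrees(np.arctan2(*(A-B)[1::-1])).round(1)-90)
b,g,r=px[...,0],px[...,1],px[...,2]; v,u=np.mgrid[:400,:640]
m=(u>300)&(u<335)&(v>132)&(v<190)&(W[...,2]>.06)&(W[...,2]<.14); q=W[m]*1000
for z in range(65,135,10):
    s=q[abs(q[:,2]-z)<5]; print("h",z,len(s),np.median(s,0).round(1) if len(s) else "", np.ptp(s[:,1]).round(1) if len(s) else "")
to(440,-18,300)
E
```

```text
w2 [578.8   6.1   5. ] [498.7  13.1   5. ] yaw -5.0
w3 [577.5 -15.5   5. ] [496.  -10.6   5. ] yaw -3.5
w4 [576.2 -37.2   5. ] [495.8 -34.5   5. ] yaw -1.9
w5 [574.9 -58.8   5. ] [494.5 -57.1   5. ] yaw -1.2
back [496.5  37.3  32. ] [489.5 -77.3  32. ] 114.8 yaw -3.5
h 65 91 [485.4 -20.3  65.1] 20.1
h 75 103 [480.7 -19.9  75.6] 19.8
h 85 98 [475.9 -19.3  85.2] 19.8
h 95 122 [471.1 -20.   94.8] 19.8
h 105 115 [466.3 -18.7 105.2] 19.3
h 115 129 [461.6 -19.  115. ] 19.7
h 125 262 [454.6 -18.3 127.3] 20.0
shift [ 0.4 -0.6 -1. ] spin 0 | now [439.6 -18.5 299. ] yaw -6.4
```

```bash
python3 -c "
from h import *
to(466.3,-18.5,77,-3.6)"
```

```text
shift [ 26.8  -3.  222. ] spin -2.8 | now [439.6 -18.5 299. ] yaw -6.4
```

Call:
apply_moves --targets '[27,-3,50,-3,-1,27,-3,100,-3,-1,27,-3,150,-3,-1,27,-3,195,-3,-1,27,-3,222,-3,-1,27,-3,222,-3,-1,27,-3,222,-3,1,27,-3,222,-3,1,27,-3,222,-3,1,27,-3,222,-3,1,27,-3,222,-3,1,27,-3,222,-3,1,27,-3,222,-3,1]' --grip_force 45

```text
time: 6.35
ee_pos: [0.467, -0.0176, 0.0777]
orientation: [3.142, -0.0, -0.057]
ft_force: [-0.7, -1.3, 0.3]
finger_gap: 0.0382
```

Call:
apply_moves --targets '[0,0,0,0,1,0,0,0,0,1,0,0,0,0,1,0,0,0,0,1,0,0,-20,0,1,0,0,-50,0,1,0,0,-90,0,1,0,0,-130,0,1,0,0,-170,0,1,0,0,-170,0,1]'

```text
time: 7.35
ee_pos: [0.47, -0.0185, 0.2536]
orientation: [3.139, -0.011, -0.057]
ft_force: [1.0, 0.1, -1.0]
finger_gap: 0.0201
```

```bash
cat > pitch.py <<'E'
from h import *
# scoop pitch via handle+basket in the tool frame, from scene and top clouds
def meas(name):
    F=viewer.grab_frame(name); p,r=tool(); W=cloud(F); L=r.inv().apply((W.reshape(-1,3)-p))*1000; return F,L
if __name__=="__main__":
    F,L=meas("wrist"); cv2.imwrite("pics/wp.png",F["pixels"])
    m=(L[:,2]>25)&(L[:,2]<160)&(abs(L[:,1])<62)&(L[:,0]>-60)&(L[:,0]<140); q=L[m]
    np.save("q.npy",q)
    # basket wires: lie in plane z = a + b x  (tool z down) ; level: z=74+... at grasp -8+82
    q=q[q[:,0]>15]
    for it in range(6):
        c=np.polyfit(q[:,0],q[:,2],1); e=q[:,2]-np.polyval(c,q[:,0]); 
        if it<5: q=q[abs(e)<max(3,1.5*np.median(abs(e)))]
    print("n",len(q),"x range",q[:,0].min().round(),q[:,0].max().round(),"pitch down deg",np.degrees(np.arctan(c[0])).round(1),"z at x=70:",np.polyval(c,70).round(1),"(level: ~70)", "ymean",q[:,1].mean().round(1))
    s=robot.state(); print(s["time"],np.round(s["ft_force"],2),np.round(s["wrist_torque"],3),s["finger_gap"])
E
python3 pitch.py
```

```text
n 2399 x range 30.0 114.0 pitch down deg 14.0 z at x=70: 60.1 (level: ~70) ymean 1.0
7.4 [ 0.07  0.22 -2.7 ] [0.09  0.11  0.008] 0.019708447455641036
```

```bash
python3 - <<'E'
import cv2,numpy as np
from h import *
a=cv2.imread("pics/wp.png"); f=viewer.grab_frame("scene"); cv2.imwrite("pics/s3.png",f["pixels"])
p,r=tool(); print(p,r.as_euler('xyz'))
b=cv2.resize(f["pixels"][60:240,190:430],None,fx=2.2,fy=2.2,interpolation=3)
a=cv2.resize(a[:260,180:460],None,fx=1.0,fy=1.0); c=np.zeros((max(a.shape[0],b.shape[0]),a.shape[1]+b.shape[1],3),np.uint8); c[:a.shape[0],:a.shape[1]]=a; c[:b.shape[0],a.shape[1]:]=b
cv2.imwrite("pics/c2.png",np.clip(c*1.4,0,255).astype(np.uint8)); print(c.shape)
q=np.load("q.npy")
for x in range(-20,140,10):
    s=q[abs(q[:,0]-x)<5]; 
    if len(s)>5: print(x,len(s),np.percentile(s[:,2],[5,25,50,75,95]).round())
E
```

```text
[ 0.46695249 -0.01765969  0.24763606] [ 3.14139582e+00 -5.99967500e-04 -5.72088286e-02]
(396, 808, 3)
20 22 [25. 26. 29. 31. 33.]
30 2902 [34. 41. 46. 58. 68.]
40 935 [41. 43. 66. 67. 68.]
50 940 [41. 43. 66. 67. 68.]
60 964 [40. 43. 66. 67. 68.]
70 985 [41. 44. 66. 67. 68.]
80 1056 [40. 43. 66. 67. 68.]
90 1031 [41. 47. 66. 67. 68.]
100 868 [49. 55. 67. 67. 68.]
110 589 [60. 66. 67. 68. 69.]
```

View pics/c2.png

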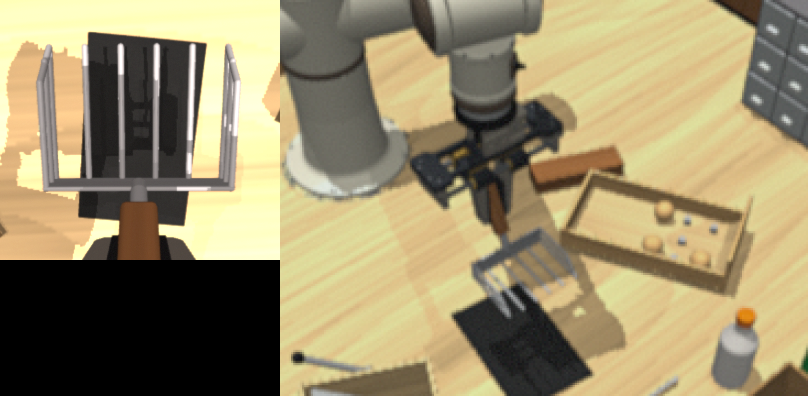

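```bash
python3 - <<'E'
from h import *
q=np.load("q.npy"); s=q[(q[:,0]>45)&(q[:,0]<100)&(q[:,2]<72)]; print("y ext",np.percentile(s[:,1],[0.5,99.5]).round(1),"tipx",np.percentile(q[q[:,2]>62][:,0],[99,99.8]).round(1))
s2=q[(q[:,0]>40)&(abs(q[:,2]-67)<3)]; h,e=np.histogram(s2[:,1],np.arange(-62,63,2)); print([(int(a+1),int(b)) for a,b in zip(e,h) if b>40])
for off in (50,80,105):
    t=s2[(abs(s2[:,0]-off)<8)&(abs(s2[:,1]-11)<9)]; t2=s2[(abs(s2[:,0]-off)<8)&(abs(s2[:,1]+11)<9)]; print(off,t[:,1].mean().round(1),t2[:,1].mean().round(1))
for nm in ("top0","w2","top1"):
    W=np.load(nm+".npz")["W"].reshape(-1,3)*1000; W=W[~np.isnan(W[:,0])]
    f,g=frm((496,281.5,0),29.6); L=g(W); print(nm)
    for s in (1,-1):
        k=L[(abs(L[:,2]-48)<5)&(abs(L[:,0])<120)&(s*L[:,1]>58)&(s*L[:,1]<85)]; 
        if len(k)>20: print(" side",s,len(k),np.percentile(k[:,1],[10,50,90]).round(1),np.polyfit(k[:,0],k[:,1],1).round(3))
    k=L[(abs(L[:,2]-48)<5)&(abs(L[:,1])<60)&(L[:,0]<-120)&(L[:,0]>-155)]; 
    if len(k)>10: print(" near",len(k),np.percentile(k[:,0],[10,50,90]).round(1))
    k=L[(abs(L[:,2]-85)<5)&(abs(L[:,1])<60)&(L[:,0]>110)&(L[:,0]<155)]; 
    if len(k)>10: print(" far",len(k),np.percentile(k[:,0],[10,50,90]).round(1))
    k=L[(abs(L[:,2]-12)<8)&(abs(L[:,1])<40)&(abs(L[:,0])<90)]; print(" floor z",np.median(k[:,2]).round(1))
    k=L[(L[:,2]>38)&(L[:,2]<56)&(abs(L[:,1])<62)&(L[:,0]>-110)&(L[:,0]<108)]
    if len(k)>30:
        c=cv2.kmeans(k[:,:2].astype(np.float32),3,None,(3,50,.1),5,2)[2]; print(" knobs",c.round(1).tolist())
E
```

```text
y ext [-55.2  57.7] tipx [112.6 113.5]
[(-55, 53), (-53, 384), (-51, 120), (-33, 281), (-31, 410), (-29, 72), (-11, 287), (-9, 390), (-7, 83), (11, 308), (13, 372), (15, 88), (33, 340), (35, 354), (37, 54), (55, 378), (57, 168)]
50 12.5 -9.5
80 12.3 -9.6
105 12.3 -9.7
top0
 side 1 261 [68.4 71.1 73.8] [-5.0000e-03  7.1072e+01]
 side -1 230 [-73.6 -71.1 -68.6] [-5.0000e-03 -7.1149e+01]
 near 132 [-140.8 -138.3 -135.8]
 far 136 [130.  132.5 135.3]
 floor z 11.4
 knobs [[1.0, 39.29999923706055], [4.300000190734863, -39.5], [84.4000015258789, -43.20000076293945]]
w2
 side 1 868 [65.3 67.  70.6] [-8.0000e-03  6.7268e+01]
 side -1 1390 [-76.6 -74.5 -71.4] [-5.0000e-03 -7.4235e+01]
 near 417 [-139.6 -137.2 -134.8]
 floor z 11.6
 knobs [[1.100000023841858, 33.5], [83.5, -48.70000076293945], [4.400000095367432, -44.20000076293945]]
top1
 side 1 254 [68.6 71.2 73.7] [-4.0000e-03  7.1146e+01]
 side -1 227 [-73.6 -71.  -68.7] [-4.00e-03 -7.11e+01]
 near 132 [-140.7 -138.1 -135.8]
 far 141 [129.5 132.4 135.3]
 floor z 11.4
 knobs [[84.4000015258789, -43.5], [1.5, 39.599998474121094], [4.199999809265137, -38.900001525878906]]
```

```bash
cat >> h.py <<'E'
TO=(496,281.5,0);TY=29.3
def tray(x,y,z): f,g=frm(TO,TY); return to(*f(x,y,z),TY)
def mytray():
    f,g=frm(TO,TY); print("TCP in tray",g(tool()[0]*1000).round(1))
E
python3 -c "
from h import *
tray(-146,-2,180);tray(-146,-2,95)"
```

```text
shift [-110.1 -220.    67.5] spin -32.6 | now [467.  -17.7 247.6] yaw -3.3
shift [-110.1 -220.1  152.5] spin -32.6 | now [467.  -17.7 247.6] yaw -3.3
```

Call:
apply_moves --targets '[-20,-40,0,-6,1,-42,-84,10,-12,1,-65,-130,20,-18,1,-88,-176,40,-25,1,-103,-206,60,-31,1,-110,-220,67,-33,1,-110,-220,80,-33,1,-110,-220,105,-33,1,-110,-220,130,-33,1,-110,-220,145,-33,1,-110,-220,152,-33,1,-110,-220,152,-33,1]'

```text
time: 8.65
ee_pos: [0.3685, 0.2073, 0.0938]
orientation: [-3.141, 0.004, 0.517]
ft_force: [-0.3, -0.2, -2.7]
finger_gap: 0.0194
```

```bash
cat > tp.py <<'E'
from h import *
from pitch import meas
mytray(); F,L=meas("wrist"); import sys
cv2.imwrite("pics/"+sys.argv[1],np.clip(F["pixels"][0:260,140:500]*1.5,0,255).astype(np.uint8))
q=L[(L[:,2]>55)&(L[:,2]<72)&(abs(L[:,1])<60)&(L[:,0]>45)&(L[:,0]<112)]
for x in (50,70,90,105):
    s=q[(abs(q[:,0]-x)<8)]; w=s[np.min(abs(s[:,1:2]-np.array([[-31,-9.6,12.4,34]])),1)<2.5]; print(x,len(w),"wire z",np.percentile(w[:,2],[25,50]).round(1) if len(w) else "")
s=robot.state(); print(s["time"],np.round(s["ft_force"],2),np.round(s["wrist_torque"],3),s["ee_pos"][2].round(4))
E
python3 tp.py t1.png
```

```text
TCP in tray [-147.5   -2.3   93.8]
50 179 wire z [71.3 71.6]
70 196 wire z [71.3 71.6]
90 207 wire z [71.3 71.6]
105 141 wire z [71.3 71.6]
8.7 [-0.13  0.21 -1.13] [-0.064  0.103  0.023] 0.095
```

View pics/t1.png

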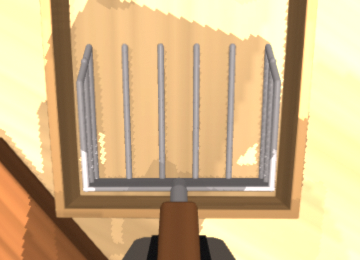

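The scoop is level in the tray and a little left of centre, with its tips at crop row 45. I'll shift it right and lower it gently.

Call:
apply_moves --targets '[0,2,3,0,1,0,2,5,0,1,0,2,6,0,1,0,2,7,0,1,0,2,7,0,1]'

```text
time: 9.2
ee_pos: [0.3707, 0.2066, 0.0886]
orientation: [3.142, -0.0, 0.519]
ft_force: [-0.1, -0.6, -2.1]
finger_gap: 0.0199
```

```bash
python3 -c "
from h import *
mytray(); s=robot.state(); print(np.round(s['ft_force'],2),np.round(s['wrist_torque'],3))"
```

```text
TCP in tray [-145.9   -4.    88.6]
[-0.12 -0.58 -2.11] [-0.043  0.113  0.003]
```

Call:
apply_moves --targets '[0,0,1,0,1,0,0,1,0,1,0,0,1,0,1]'

```text
time: 9.5
ee_pos: [0.3707, 0.2066, 0.0876]
orientation: [-3.142, 0.0, 0.519]
ft_force: [0.4, 0.1, -2.5]
finger_gap: 0.0198
```

Call:
apply_moves --targets '[0,0,1,0,1,0,0,1,0,1,0,0,1,0,1]'

```text
time: 9.8
ee_pos: [0.3706, 0.2065, 0.0866]
orientation: [-3.142, 0.0, 0.519]
ft_force: [-0.1, 0.6, -1.9]
finger_gap: 0.0197
```

Call:
apply_moves --targets '[0,0,1,0,1,0,0,1,0,1,0,0,1,0,1]'

```text
time: 10.1
ee_pos: [0.3708, 0.2066, 0.0865]
orientation: [3.142, 0.0, 0.519]
ft_force: [-3.9, -1.5, 5.9]
finger_gap: 0.0197
```

Call:
apply_moves --targets '[0,0,1,0,1,0,0,1,0,1,0,0,1,0,1]'

```text
time: 10.4
ee_pos: [0.3708, 0.2066, 0.0865]
orientation: [3.141, 0.001, 0.519]
ft_force: [-8.7, -3.4, 16.1]
finger_gap: 0.0195
```

Call:
apply_moves --targets '[0,0,-2,0,1,5,0,-2,0,1,11,0,-2,0,1,17,0,-2,0,1,23,0,-2,0,1,29,0,-2,0,1,35,0,-2,0,1,41,0,-2,0,1,47,0,-2,0,1,53,0,-2,0,1,59,0,-2,0,1,65,0,-2,0,1,71,0,-2,0,1,77,0,-2,0,1,83,0,-2,0,1,89,0,-2,0,1,95,0,-2,0,1,100,0,-2,0,1]'

```text
time: 12.2
ee_pos: [0.458, 0.2564, 0.0866]
orientation: [3.142, 0.0, 0.519]
ft_force: [-1.4, -0.2, 0.4]
finger_gap: 0.0199
```

```bash
cat > kn.py <<'E'
from h import *
import sys
f,g=frm(TO,TY); fr=viewer.grab_frame("top"); W=cloud(fr)
cv2.imwrite("pics/"+sys.argv[1],np.clip(cv2.resize(fr["pixels"][190:335,150:290],None,fx=3,fy=3,interpolation=3)*1.5,0,255).astype(np.uint8))
mytray(); print(np.round(robot.state()["ft_force"],2))
E
python3 kn.py k1.png
```

```text
TCP in tray [-44.7  -3.4  86.7]
[-0.32 -0.18 -1.38]
```

View pics/k1.png

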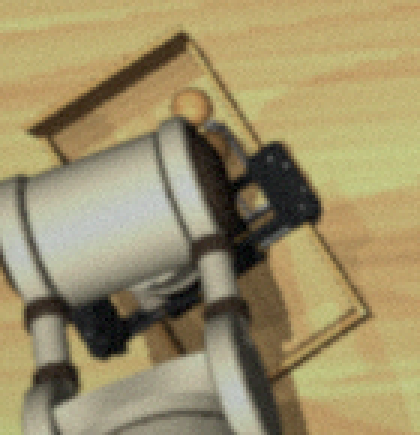

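Call:
apply_moves --targets '[6,0,0,0,1,12,0,0,0,1,18,0,0,0,1,23,0,0,0,1,28,0,0,0,1,33,0,0,0,1,37,0,0,0,1,40,0,-1,0,1,43,0,-4,0,1,46,0,-7,0,1,49,0,-10,0,1,52,0,-13,0,1,54,0,-15,0,1,54,0,-15,0,1]'

```text
time: 13.65
ee_pos: [0.5049, 0.2831, 0.1018]
orientation: [3.142, -0.001, 0.519]
ft_force: [0.0, 0.6, -2.8]
finger_gap: 0.0195
```

```bash
python3 tp.py t2.png
```

```text
TCP in tray [  8.6  -3.  101.8]
50 280 wire z [70.7 71.1]
70 231 wire z [70.8 71.2]
90 356 wire z [70.8 71.2]
105 286 wire z [70.8 71.2]
13.7 [-0.62 -0.16 -2.06] [-0.141  0.167 -0.073] 0.1021
```

View pics/t2.png

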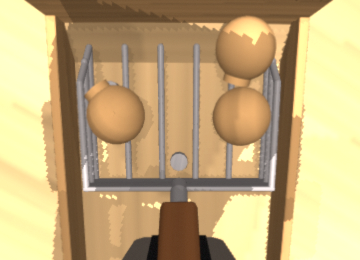

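All three knobs ride in the basket, the third right at the tips (245,47); a nut at (178,160) lies on the floor below. Next I'll nose the scoop up against the slope with a softer grip, so the knobs roll to the back.

Call:
apply_moves --targets '[2,0,-1,0,1,4,0,-2,0,1,5,0,-3,0,1,5,0,-3,0,1]'

```text
time: 14.1
ee_pos: [0.5093, 0.2857, 0.1051]
orientation: [3.141, -0.001, 0.519]
ft_force: [-0.3, -0.2, -2.4]
finger_gap: 0.0197
```

Call:
apply_moves --targets '[0,0,0,0,1,0,0,2,0,1,-1,0,4,0,1,-3,0,6,0,1,-4,0,8,0,1,-5,0,10,0,1,-7,0,12,0,1,-8,0,14,0,1,-9,0,16,0,1]' --grip_force 10

```text
time: 15.0
ee_pos: [0.5008, 0.2809, 0.089]
orientation: [-3.142, 0.0, 0.519]
ft_force: [-5.6, -0.9, 3.1]
finger_gap: 0.0204
```

```bash
python3 tp.py t3.png
```

```text
TCP in tray [ 3.9 -2.8 89. ]
50 345 wire z [69.5 70.1]
70 187 wire z [69.5 70. ]
90 330 wire z [69.2 69.7]
105 455 wire z [69.2 69.7]
15.05 [-3.63 -1.61  1.78] [-0.325  0.395 -0.116] 0.0886
```

Call:
apply_moves --targets '[0,0,0,0,1,0,0,2,0,1,0,0,3,0,1,-2,0,5,0,1,-4,0,6,0,1,-6,0,7,0,1,-8,0,8,0,1,-10,0,9,0,1,-12,0,9,0,1]' --grip_force 5

```text
time: 15.95
ee_pos: [0.4906, 0.2749, 0.0793]
orientation: [3.141, -0.001, 0.519]
ft_force: [0.8, 0.8, -0.2]
finger_gap: 0.0202
```

```bash
python3 tp.py t3.png
```

```text
TCP in tray [-7.9 -3.1 79.3]
50 652 wire z [61.1 61.8]
70 682 wire z [58.  58.8]
90 176 wire z [55.7 56.5]
105 86 wire z [66.6 67.2]
16.0 [0.76 0.95 1.1 ] [ 0.203 -0.109  0.016] 0.0792
```

View pics/t3.png

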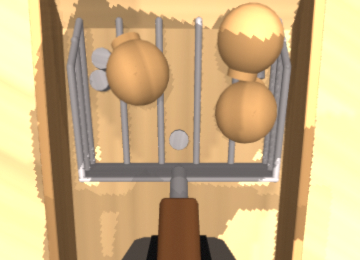

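Nose-up by about 8° now, with all three knobs inside the tips (row 18) and the nuts at (100,60), (100,78) and (180,138). I'll grip firmly and lift.

Call:
apply_moves --targets '[0,0,0,0,1,0,0,0,0,1,0,0,0,0,1,0,0,-2,0,1,0,0,-6,0,1,0,0,-11,0,1,0,0,-16,0,1,0,0,-22,0,1,0,0,-28,0,1,0,0,-34,0,1,0,0,-40,0,1,0,0,-48,0,1,0,0,-56,0,1,0,0,-66,0,1,0,0,-76,0,1,0,0,-86,0,1,0,0,-94,0,1,0,0,-100,0,1,0,0,-100,0,1]' --grip_force 50

```text
time: 17.9
ee_pos: [0.4911, 0.2752, 0.1808]
orientation: [3.141, -0.002, 0.519]
ft_force: [-0.4, -0.4, -3.3]
finger_gap: 0.0196
```

```bash
python3 tp.py t4.png
```

```text
TCP in tray [ -7.3  -3.1 180.8]
50 228 wire z [60.1 60.7]
70 396 wire z [56.8 57.3]
90 180 wire z [55.3 55.6]
105 2 wire z [55.2 55.3]
17.95 [-0.91 -0.33 -3.08] [-0.057  0.101  0.015] 0.18
```

View pics/t4.png

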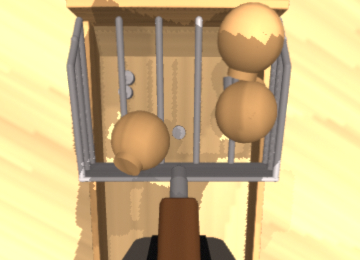

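```bash
python3 - <<'E'
from h import *
fr=viewer.grab_frame("wrist"); W=cloud(fr)*1000; px=fr["pixels"]
f,g=frm(TO,TY); L=g(W.reshape(-1,3)).reshape(W.shape)
for c,r in ((127,78),(127,92),(178,132),(228,85),(230,90),(225,80),(195,85)): print((c,r),L[r,c+140].round(),px[r,c+140])
cv2.imwrite("pics/z.png",np.clip(cv2.resize(px[20:170,200:440],None,fx=3.2,fy=3.2,interpolation=3)*1.4,0,255).astype(np.uint8))
# grey blobs near floor
hsv=cv2.cvtColor(px,cv2.COLOR_BGR2HSV); m=(hsv[...,1]<60)&(hsv[...,2]>60)&(L[...,2]>14)&(L[...,2]<45)&(abs(L[...,1])<66)&(abs(L[...,0])<130)
n,l,s,c=cv2.connectedComponentsWithStats(m.astype(np.uint8))
for i in range(1,n):
    if s[i,4]>12: print("nut?",c[i].round(),s[i,4],np.median(L[l==i],0).round())
E
```

```text
(127, 78) [91. 40. 25.] [108 109 115]
(127, 92) [79. 41. 24.] [108 109 114]
(178, 132) [46. -3. 23.] [ 95  97 102]
(228, 85) [ 86. -46.  23.] [77 81 89]
(230, 90) [ 74. -30. 146.] [ 55  85 114]
(225, 80) [ 90. -43.  21.] [68 69 72]
(195, 85) [ 78. -13. 124.] [81 83 89]
nut? [269.  82.] 181 [89. 39. 24.]
nut? [367.  81.] 80 [ 89. -45.  23.]
nut? [319. 131.] 138 [47. -4. 24.]
```

View pics/z.png

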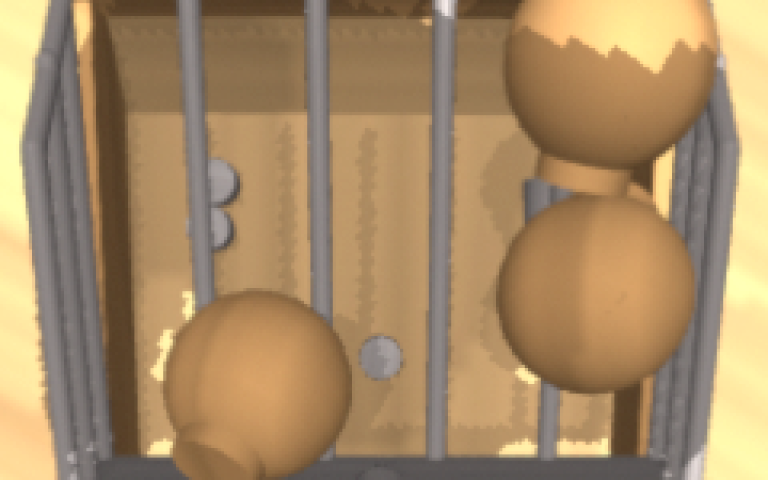

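```bash
python3 -c "
from h import *
f,g=frm(SO,SY); print(f(-65,16,250)); to(*f(-65,16,250),SY)"
```

```text
[ 505.79425776 -248.38510591  250.        ]
shift [-246.   462.1  -70.5] spin 55.3 | now [490.4 274.9 179.4] yaw 29.7
```

Call:
apply_moves --targets '[0,0,-8,0,1,0,0,-24,0,1,-1,2,-42,0,1,-5,9,-58,1,1,-12,23,-67,3,1,-25,46,-70,6,1,-39,74,-70,9,1,-54,102,-70,12,1,-69,129,-70,15,1,-84,157,-70,19,1,-98,185,-70,22,1,-113,213,-70,25,1,-128,240,-70,29,1,-143,268,-70,32,1,-155,291,-70,35,1,-165,310,-70,37,1,-172,324,-70,39,1,-177,333,-70,40,1,-180,338,-70,40,1,-180,338,-70,40,1]'

```text
time: 20.0
ee_pos: [0.5016, -0.1081, 0.2495]
orientation: [-3.141, 0.0, -0.18]
ft_force: [0.2, 0.2, -2.9]
finger_gap: 0.0199
```

```bash
python3 -c "
from h import *
f,g=frm(SO,SY); to(*f(-65,16,250),SY)"; python3 tp.py t5.png
```

```text
shift [ 29.2 137.3  -0.5] spin 15.3 | now [ 501.6 -108.1  249.5] yaw -10.3
TCP in tray [-185.7 -342.5  249.5]
50 141 wire z [60.9 61.5]
70 350 wire z [57.6 58.3]
90 257 wire z [55.4 55.8]
105 16 wire z [55.1 55.2]
20.05 [ 0.63 -0.37 -2.43] [0.089 0.129 0.056] 0.2495
```

View pics/t5.png

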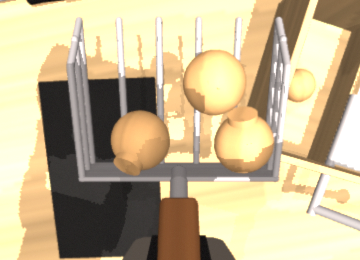

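All three knobs are still well inside. I'm past the picture budget, so I'll use numeric checks from here. On to the sorter.

Call:
apply_moves --targets '[1,4,0,0,1,3,12,0,1,1,5,24,0,3,1,8,38,0,4,1,11,53,0,6,1,15,69,0,8,1,18,85,0,9,1,22,100,0,11,1,24,113,0,13,1,26,124,0,14,1,28,132,0,15,1,29,137,0,15,1,29,137,0,15,1]'

```text
time: 21.35
ee_pos: [0.5059, -0.2482, 0.2496]
orientation: [-3.142, 0.0, -0.441]
ft_force: [0.4, -0.0, -2.3]
finger_gap: 0.0197
```

```bash
cat > pour.py <<'E'
from h import *
from pitch import meas
import sys
f,g=frm(SO,SY); to(*f(-65,16,250),SY)
F,L=meas("wrist"); np.savez("pour.npz",L=L.reshape(400,640,3),px=F["pixels"]); cv2.imwrite("pics/"+sys.argv[1],F["pixels"])
# wires: grey pixels in basket area
px=F["pixels"]; hsv=cv2.cvtColor(px,cv2.COLOR_BGR2HSV).reshape(-1,3)
b=(hsv[:,1]>70)&(hsv[:,2]>50)&(abs(L[:,1])<60)&(L[:,0]>-60)&(L[:,0]<135)&(L[:,2]>15)&(L[:,2]<110)
w=(hsv[:,1]<60)&(L[:,0]>-60)&(L[:,0]<135)&(L[:,2]>20)&(L[:,2]<150)&(np.min(abs(L[:,1:2]-np.array([[-31,-9.6,12.4,34]])),1)<2.5)
q=L[w]; 
for x in range(-40,130,10):
    s=q[abs(q[:,0]-x)<5]
    if len(s)>15: print(x,len(s),np.percentile(s[:,2],[10,50]).round(1),end=" ; ")
s=robot.state(); print("\nbrownish px",b.sum(),s["time"],np.round(s["ft_force"],2),s["finger_gap"])
# knobs in the sorter: seen from wrist
p,r=tool(); Wd=r.apply(L/1000)*1000+p*1000; S=g(Wd)
m=(abs(S[:,0])<68)&(S[:,1]>2)&(S[:,1]<78)&(S[:,2]>20)&(S[:,2]<60); print("in left comp px",m.sum())
E
python3 pour.py p0.png
```

```text
shift [ 0.   0.2 -0.4] spin 0.3 | now [ 505.9 -248.2  249.6] yaw -25.3
30 127 [36.9 37.7] ; 40 416 [37.9 46.3] ; 50 111 [60.7 61.8] ; 60 103 [59. 60.] ; 70 224 [57.3 58.5] ; 80 244 [55.6 56.9] ; 90 230 [54.1 55.2] ; 100 338 [52.3 53.5] ; 110 561 [50.9 52.1] ; 120 420 [49.9 50.8] ; 
brownish px 10115 21.4 [-0.04 -0.59 -2.33] 0.019483519216711855
in left comp px 257
```

Call:
apply_moves --targets '[0,0,0,0,1,0,0,0,0,1,0,0,0,0,1]' --grip_force 6

```text
time: 21.7
ee_pos: [0.5058, -0.2473, 0.2496]
orientation: [-3.141, 0.0, -0.441]
ft_force: [-0.2, 0.0, -3.0]
finger_gap: 0.0201
```

```bash
python3 pour.py p1.png
```

```text
shift [ 0.4  1.  -0.4] spin 0.4 | now [ 505.8 -247.3  249.6] yaw -25.2
20 363 [44.9 48.1] ; 30 94 [71.2 72.1] ; 40 93 [71.7 72.8] ; 50 128 [72.3 73.4] ; 60 208 [73.2 73.9] ; 70 194 [73.5 74.7] ; 80 198 [74.1 75.3] ; 90 352 [74.8 75.8] ; 100 384 [75.5 76.6] ; 
brownish px 8666 21.75 [-0.36  0.53 -2.58] 0.019996453089167095
in left comp px 782
```

Call:
apply_moves --targets '[0,0,0,0,1,0,0,0,0,1,0,0,0,0,1,0,0,0,0,1,0,0,0,0,1]' --grip_force 5

```text
time: 22.25
ee_pos: [0.5058, -0.2478, 0.2496]
orientation: [-3.142, 0.0, -0.441]
ft_force: [-0.5, 0.6, -1.9]
finger_gap: 0.0205
```

```bash
python3 pour.py p2.png
```

```text
shift [ 0.2  0.5 -0.4] spin 0.3 | now [ 505.8 -247.8  249.6] yaw -25.3
20 365 [44.8 48.1] ; 30 95 [71.2 72. ] ; 40 90 [71.8 72.8] ; 50 131 [72.3 73.3] ; 60 209 [72.9 74. ] ; 70 194 [73.7 74.7] ; 80 198 [74.1 75.3] ; 90 349 [74.8 75.8] ; 100 390 [75.4 76.5] ; 
brownish px 8896 22.3 [-0.59  0.29 -2.4 ] 0.019805195891858154
in left comp px 788
```

Call:
apply_moves --targets '[0,0,0,0,1,0,0,0,0,1,0,0,0,0,1]' --grip_force 3.5

```text
time: 22.6
ee_pos: [0.5058, -0.2478, 0.2496]
orientation: [3.142, 0.0, -0.441]
ft_force: [0.2, 0.8, -2.8]
finger_gap: 0.0201
```

```bash
python3 pour.py p3.png
```

```text
shift [ 0.3  0.6 -0.4] spin 0.3 | now [ 505.8 -247.8  249.6] yaw -25.3
0 423 [52.6 79. ] ; 10 298 [82.  83.7] ; 20 231 [85.6 87.5] ; 30 141 [89.3 90.6] ; 40 87 [93.1 95.1] ; 50 82 [96.5 98.1] ; 60 82 [ 80.4 102.4] ; 70 97 [104.2 105.4] ; 
brownish px 7425 22.65 [ 0.08  0.43 -2.77] 0.02008136724453678
in left comp px 646
```

Call:
apply_moves --targets '[0,0,0,0,1,0,0,0,0,1,0,0,0,0,1,0,0,0,0,1,0,0,0,0,1]' --grip_force 3

```text
time: 23.15
ee_pos: [0.5059, -0.2478, 0.2497]
orientation: [3.142, -0.0, -0.441]
ft_force: [0.1, 0.5, -2.9]
finger_gap: 0.0198
```

```bash
python3 pour.py p4.png; python3 - <<'E'
from h import *
a=[cv2.imread(f"pics/{n}.png")[:260,140:500] for n in ("p3","p4")]; cv2.imwrite("pics/p34.png",np.clip(np.hstack(a)*1.4,0,255).astype(np.uint8))
E
```

```text
shift [ 0.2  0.5 -0.3] spin 0.3 | now [ 505.9 -247.8  249.7] yaw -25.3
-10 49 [67.9 78.8] ; 0 470 [53.1 80.3] ; 10 317 [83.8 85.6] ; 20 313 [87.8 89.7] ; 30 310 [91.9 93.7] ; 40 304 [95.9 97.8] ; 50 314 [100.1 101.9] ; 60 294 [104.1 105.9] ; 70 100 [107.4 108.6] ; 
brownish px 1437 23.2 [-0.63  0.79 -3.5 ] 0.019787185929922187
in left comp px 3615
```

View pics/p34.png

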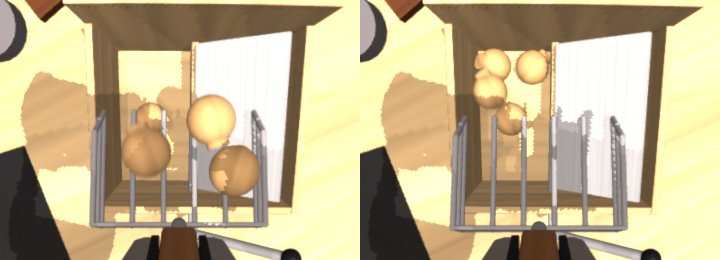

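All four knobs lie in the left compartment: (493,63), (533,67), (490,92) and (510,118). Now the scoop goes back to the mat.

```bash
python3 -c "
from h import *
to(512,-21,310,-3.6);to(512,-21,135,-3.6)"
```

```text
shift [ -91.3 -207.7  -60.4] spin -21.7 | now [ 505.9 -247.8  249.7] yaw -25.3
shift [ -91.3 -207.7  114.6] spin -21.7 | now [ 505.9 -247.8  249.7] yaw -25.3
```

Call:
apply_moves --targets '[0,0,0,0,1,0,0,0,0,1,0,0,-15,0,1,0,0,-35,0,1,-3,-8,-55,0,1,-12,-28,-60,-3,1,-27,-60,-60,-6,1,-42,-95,-60,-10,1,-57,-130,-60,-14,1,-72,-163,-40,-18,1,-84,-190,-10,-21,1,-91,-208,20,-22,1,-91,-208,50,-22,1,-91,-208,80,-22,1,-91,-208,100,-22,1,-91,-208,110,-22,1,-91,-208,115,-22,1,-91,-208,115,-22,1]' --grip_force 25

```text
time: 25.0
ee_pos: [0.5129, -0.021, 0.1353]
orientation: [3.141, -0.001, -0.057]
ft_force: [-0.3, -0.7, -2.4]
finger_gap: 0.0197
```

```bash
python3 pour.py p5.png; python3 -c "
from h import *
to(512,-21,113,-3.6)"
```

```text
shift [   6.1  227.4 -114.7] spin 22.3 | now [512.9 -21.  135.3] yaw -3.3
-30 59 [132.2 132.8] ; -20 186 [132.  132.8] ; -10 278 [ 78.7 132.4] ; 0 718 [54.1 82.7] ; 10 494 [85.1 87.9] ; 20 511 [89.1 92.1] ; 30 485 [93.3 96. ] ; 40 512 [ 97.3 100.1] ; 50 490 [101.3 104. ] ; 60 471 [105.4 108. ] ; 70 337 [109.  132.8] ; 80 337 [132.2 133.1] ; 90 361 [132.3 133.1] ; 100 333 [132.1 133. ] ; 110 190 [132.2 133. ] ; 
brownish px 553 25.05 [ 0.02  0.69 -1.94] 0.020082129873353727
in left comp px 12
shift [-1.3 -0.1 22.8] spin 0.3 | now [513.2 -21.1 135.9] yaw -3.3
```

Call:
apply_moves --targets '[0,0,8,0,1,0,0,15,0,1,0,0,18,0,1,-8,0,22,0,1,-15,0,27,0,1,-20,0,31,0,1,-25,0,35,0,1,-29,0,39,0,1,-33,0,43,0,1,-36,0,47,0,1,-39,0,50,0,1,-42,0,53,0,1,-43,0,55,0,1,-43,0,55,0,1]' --grip_force 6

```text
time: 26.45
ee_pos: [0.4691, -0.0183, 0.0792]
orientation: [-3.141, 0.001, -0.057]
ft_force: [0.0, -0.4, -2.3]
finger_gap: 0.0201
```

```bash
python3 pour.py p6.png
```

```text
shift [  49.7  227.6 -170.9] spin 22.3 | now [469.1 -18.3  79.2] yaw -3.3
-20 69 [75.5 76.2] ; -10 197 [75.4 76.2] ; 0 204 [75.5 76.3] ; 10 345 [75.5 76.2] ; 20 153 [45.8 46.7] ; 30 746 [49. 72.] ; 40 473 [71.7 72.9] ; 50 488 [71.7 72.9] ; 60 472 [71.7 72.8] ; 70 495 [71.7 72.8] ; 80 533 [71.7 72.9] ; 90 540 [71.5 72.7] ; 100 558 [71.5 72.8] ; 110 530 [72.2 75.8] ; 120 556 [75.3 76.2] ; 
brownish px 903 26.5 [-0.02  0.22 -1.98] 0.019938759986511078
in left comp px 0
```

Call:
apply_moves --targets '[0,0,1,0,1,0,0,2,0,1,0,0,2,0,1]'

```text
time: 26.8
ee_pos: [0.4699, -0.0183, 0.0785]
orientation: [-3.141, -0.0, -0.057]
ft_force: [-2.8, 1.6, 6.4]
finger_gap: 0.02
```

Call:
apply_moves --targets '[0,0,0,0,0.6,0,0,0,0,0.2,0,0,0,0,-0.2,0,0,0,0,-1,0,0,0,0,-1,0,0,0,0,-1,0,0,-10,0,-1,0,0,-30,0,-1,0,0,-60,0,-1,0,0,-100,0,-1,0,0,-140,0,-1,-30,0,-180,0,-1,-30,0,-220,0,-1,-30,0,-220,0,-1]'

```text
time: 28.2
ee_pos: [0.4418, -0.0174, 0.3047]
orientation: [3.138, -0.012, -0.057]
ft_force: [0.1, 0.1, 0.3]
finger_gap: 0.0919
```

```bash
python3 - <<'E'
from h import *
w=viewer.grab_frame("wrist");t=viewer.grab_frame("top"); s=robot.state(); print(s["time"],s["ee_pos"],s["finger_gap"])
W=cloud(w)*1000; L=tool()[1].inv().apply((cloud(w).reshape(-1,3)-tool()[0]))*1000
g=frm((517,-23,0),-9)[1]; M=g(W.reshape(-1,3)); hsv=cv2.cvtColor(w["pixels"],cv2.COLOR_BGR2HSV).reshape(-1,3)
q=M[(hsv[:,2]>75)&(hsv[:,1]<70)&(abs(M[:,1])<64)&(M[:,0]>-20)&(M[:,0]<95)&(M[:,2]>3)&(M[:,2]<12)]
for x in range(0,90,15):
    k=q[abs(q[:,0]-x)<7]; print("mat x",x,len(k),k[:,2].mean().round(1) if len(k) else "",(np.percentile(k[:,1],[2,98])).round() if len(k) else "")
a=cv2.resize(t["pixels"][155:330,150:510],None,fx=2.2,fy=2.2,interpolation=3)
cv2.imwrite("pics/fin.png",np.clip(a*1.5,0,255).astype(np.uint8)); print(a.shape)
f,gs=frm(SO,SY); S=gs(cloud(t).reshape(-1,3)*1000)
k=S[(abs(S[:,0])<68)&(S[:,1]>4)&(S[:,1]<78)&(S[:,2]>22)&(S[:,2]<75)]; print("left comp",len(k),k[:,2].max().round())
q=S[(abs(S[:,0])<55)&(abs(S[:,1])<66)&(S[:,1]<-8)&(S[:,2]>70)&(S[:,2]<160)]; print("flap",np.median(np.arctan2(-q[:,1],q[:,2]-62)).round(2))
E
```

```text
28.3 [ 0.43996114 -0.01681874  0.29901633] 0.09192221123721621
mat x 0 131 6.6 [-34.  43.]
mat x 15 121 6.7 [-52.  36.]
mat x 30 125 6.5 [-31.  38.]
mat x 45 151 6.7 [-50.  40.]
mat x 60 96 6.8 [-49.  60.]
mat x 75 0  
(385, 792, 3)
left comp 627 73.0
flap 0.86
```

View pics/fin.png

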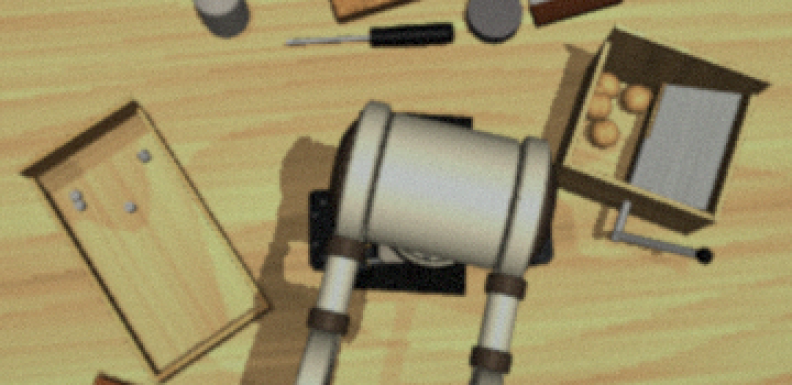

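The top view shows four knobs in the left compartment at (607,85), (637,98), (598,106) and (603,133). The four nuts are in the tray at (145,156), (75,197), (81,206) and (130,208). The scoop is level on its mat and the flap is over, so I'm handing in.

```bash
python3 -c "
from bench import robot
print(robot.close_job())"
```

```text
the job is handed in; nothing more can be done
None
```

The job is handed in at about 28 s of the 72 s allowed. My last checks all agree with the task, but the system reports no verdict.

**What I did:**
- Pushed the lever to the right until it met the stop, which opened the left compartment holding the sample knob.
- Ran the scoop level along the tray floor and up the slope. With a soft grip I nosed it up about 8° so all three knobs settled in the basket, and carried them to the sorter.
- Slackened the grip so the scoop swung about 22° nose-down and the knobs rolled out into the left compartment.
- Set the scoop back on its mat, let it level itself there, let go and lifted the arm clear.

**Last checks:**

| Item | Result |
|---|---|
| Flap | about 0.86 rad (needs over 0.75) |
| Knobs | all four seen side by side in the left compartment |
| Nuts | all four on the tray floor |
| Scoop wires | level, 6.5 to 6.8 mm up |
| Scoop tips | about 65 to 70 mm along the mat, near its centre line |
| Gripper | open and clear of everything |

**What disagreed or fell short:**
- The wrist and top cameras differed by about 4 mm on the tray's sideways position. I steered by their middle and by touch.
- The first try at nosing up the scoop, with a 10 N grip, only slid it down the slope. A 5 N grip with the basket's back edge on the floor worked.
- I pressed the scoop on the tray floor with about 16 N at most (limit 40 N).
- I viewed 15 pictures against the budget of 10.

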